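# Make up the staining caddy

### The arm

A 6-joint arm with a two-finger parallel gripper is mounted at the origin on a cart in front of the work surface, level with it; the furniture and walls round the work are solid. World frame = base frame: x ahead of the robot, y to its left, z up, the work surface at z = 0. Lengths are in m, angles in rad, forces in N, time in s.
With the tool pointing down it reaches from about 0.4 to 0.825 m from the base axis. Payload 7 kg.
Tool frame: the origin (TCP) lies midway between the tips of the shut fingers; the grasp point (between the pads) lies 19 mm behind it; z points along the fingers, y is the line along which they close (so a half turn about z gives the same grasp; the last joint's range is limited). The gripper opens to 88 mm and grips with 3 to 60 N. Pads are 19 mm wide; open, the fingers measure 130 mm over their backs; the gripper's body (78 mm by 193 mm) begins 47 mm behind the grasp point.
Start: joints at [1.586, 0.359, 0.012, 0, -1.224, -0.288], TCP at [0.182, 0.65, 0.227] pointing down, gripper open.
Joint ranges: [-3.07, 3.07], [-1.43, 2.12], [-1.02, 1.25], [-3.03, 1.67], [-3.05, -0], [-3.03, 3.03]. Speed limits (rad/s): [2.39, 2.39, 3.01, 3.14, 3.14, 3.14].

### API

Orientations are given as a rotation vector (axis times angle).
In Python, from plant import get_obs, get_image, calibration, close_job, find_in, mark_of gives the robot as it stands.
- The arm moves only by the shell command python3 -m crank 'ROWS' [FORCE]. ROWS is JSON, a list of rows, each a list of 3 entries, a list of its own where there are three numbers: the turn, a rotation vector about the tool's x, y, z in rad, then the shift along the tool's x, y, z in m, then the closure in counts, from 0 (fully open) to 255 (shut). A call has 1 to 12 rows; each row shifts and turns the commanded pose from where the row before left it, along the tool's axes as they then stand; what a row does not reach is not made up. A row lasts 1/10 s, in which the tool goes at most 50 mm and 8.59 degrees, less where a joint would pass 70% of its speed; a pose out of reach is approached as far as the arm can. A call is refused whole if a number of a shift passes 0.05 or a number of a turn 0.15, either way. A call with a gripper value outside its range is refused whole. The fingers move at their own pace and stop on an object; FORCE is the grip in N (left out, the last holds). Time passes only in rows, so rows that do not move let the fingers close. It gives the time, the measured TCP pose, the force, the opening and the grip force at its end, in the units of the state.
- get_obs(): the state, without advancing time (a new reading comes with each control period).
- get_image(name): name is "side" or "top" or "wrist"; returns the picture (384x512x3 uint8, red, green, blue); there is no depth.
- calibration(name): a dict with "camera_matrix" (3x3 intrinsics, pixels), "world_to_cam" (4x4, takes a point from world to camera coordinates); the wrist camera has in their place "hand_eye" (4x4, takes a point from camera to tool coordinates, whose origin is the TCP and whose axes are the flange's). Camera axes: x right, y down, z forward; pixel columns grow to the right and rows downward; lengths in m; the calibration is good to about 2 mm. The wrist camera is an equidistant fisheye: a pixel r from the principal point sees the ray r / f radians off the axis. A picture is of the moment at which its call begins: read the wrist's pose just before it. calibration takes no time and is no camera call.
- close_job(): hands the job in; it is judged then, once.
Trained networks look in the newest picture that a camera, given by its name, has taken for a name from the list of things; names that differ only in an ending like _2 or _b are one class to them, and where a whole thing is asked for, a point or a joint stands for the part that bears it (a point fixed in the world has none). Each returns a list of dicts, best first, with "conf" (0 to 1); they miss things now and then, are a little off and sometimes report something else, mostly with a low value. They report only what shows in the picture. A call takes as long as a camera call.
- find_in(camera, thing): "extent" ([left, top, right, bottom] in pixels, round what is visible of it).
- mark_of(camera, thing): "pixel" ([column, row] in pixels: a listed point, or the origin of a listed thing).
The state is a dict: "time_s": time; "joint_pos": joint angles; "joint_vel": joint speeds; "joint_torque": joint torques, N m; "tcp_pos": TCP position; "tool_rot": TCP orientation; "ft_force": force on the tool from outside, world axes, zero at the start; "torque": the same for the moment, N m; "grip_width": finger opening in m; "grasp_force": force on a finger pad.
Only numpy, scipy, OpenCV 4.12 (cv2) and the standard library are available. Lean on these libraries where they do the work, as an engineer would, in place of code of your own. Each camera call takes 0.05 s, during which the arm holds its last target. There are 200 camera calls.

### The job

Make up the white caddy for the next staining session: stand the red bottle, the blue bottle and the small brown bottle each upright in the cup of its own colour, and lay the white cover-glass box flat inside the black bay, its long side along the bay's. The violet and the green bottle do not belong to the set: leave them standing where they are. Set everything down without dropping it, knock no bottle over, and let go of it all.

Things in the scene. Friction and masses are not known exactly. Their poses are not given: they have to be found in the camera images.
- stain_red: Closed reagent bottle standing upright, 40 mm in diameter to a height of about 72 mm, narrow white cap above, 88 mm high in all, about 90 g; body red with a pale label. Origin: centre of its underside, z up. Belongs in the red cup.
- bottle_blue: Closed reagent bottle standing upright, 40 mm in diameter to a height of about 72 mm, narrow white cap above, 88 mm high in all, about 90 g; body bright blue with a pale label. Origin: centre of its underside, z up. Belongs in the blue cup.
- immersion_oil: Small dark brown bottle with a black cap and a pale label, standing upright, 23 mm in diameter, 58 mm high. Origin: centre of its underside, z up. Belongs in the brown cup.
- coverglass: Small flat white box of cover glasses, 30 mm (its x) by 50 mm (its y), 14 mm high, lying flat. Origin: centre of its underside, z up. Belongs in the black bay.
- stain_violet: Closed reagent bottle standing upright, 40 mm in diameter to a height of about 72 mm, narrow white cap above, 88 mm high in all, about 90 g; body dark violet with a pale label (another such bottle stands far off to the right, out of the way). Origin: centre of its underside, z up. A look-alike that has no cup: it stays where it stands.
- bottle_green: Closed reagent bottle standing upright, 40 mm in diameter to a height of about 72 mm, narrow white cap above, 88 mm high in all, about 90 g; body green. Origin: centre of its underside, z up. A look-alike that has no cup: it stays where it stands.
- cup_red: Open round red cup, 64 mm outside, 58 mm inside, 20 mm high, wall and floor 3 mm. One of four holders (3 cups and the bay, in any order) 78 mm apart in a straight row in a low white caddy (tray 92 by 318 mm, rim 10 mm above the worktop, steel bail at each end). Fingers have most room across the row. Fixed. Origin: centre of its underside, 5 mm above the worktop; y along the row, z up.
- cup_blue: Open round blue cup of the same size in the same caddy: 64 mm outside, 58 mm inside, 20 mm high, wall and floor 3 mm. Fixed. Origin: centre of its underside, 5 mm above the worktop; y along the row, z up.
- cup_brown: Open round brown cup in the same caddy, smaller: 48 mm outside, 42 mm inside, 20 mm high, wall and floor 3 mm. Fixed. Origin: centre of its underside, 5 mm above the worktop; y along the row, z up.
- bay: Black rectangular bay for the box, in the same caddy: 52 mm (x, across the row) by 72 mm (y, along the row) outside, 46 by 66 mm inside, lip 7 mm high, wall 3 mm, floor 3 mm. Fixed. Origin: centre of its underside, 5 mm above the worktop; y along the row, z up.

How it is judged:
At the end, for the whole second after the job is handed in: Red, blue and brown bottles upright (0.12 rad) on the floor of the cup of their colour (axes within 12 mm); white box flat on the floor of the black bay (centre within 11 mm across, 12 mm along the row); violet and green bottles upright within 3 cm of their start; all at rest (horizontal distance between stain_red and cup_red below 0.012 m and z of stain_red in the frame of cup_red between -0.002 and 0.007 m and angle between each of stain_red, bottle_blue, immersion_oil's own z axis and vertical below 0.12 rad and horizontal distance between bottle_blue and cup_blue below 0.012 m and z of bottle_blue in the frame of cup_blue between -0.002 and 0.007 m and horizontal distance between immersion_oil and cup_brown below 0.012 m and z of immersion_oil in the frame of cup_brown between -0.002 and 0.007 m and x of coverglass in the frame of bay between -0.011 and 0.011 m and y of coverglass in the frame of bay between -0.012 and 0.012 m and z of coverglass in the frame of bay between 0 and 0.006 m and angle between coverglass's own z axis and vertical below 0.08 rad and distance of each of stain_violet, bottle_green from where it was at the start of the episode below 0.03 m and angle between each of stain_violet, bottle_green's own z axis and vertical below 0.1 rad and linear speed of each of stain_red, stain_violet, immersion_oil, bottle_blue, bottle_green, coverglass below 0.02 m/s); the robot touches nothing.
It fails at once if the violet or the green bottle is shifted more than 3 cm from where it stood (distance of any of stain_violet, bottle_green from where it was at the start of the episode above 0.03 m).
It fails at once if a bottle is knocked over (leans more than 1 rad) (angle between any of stain_red, stain_violet, immersion_oil, bottle_blue, bottle_green's own z axis and vertical above 1 rad).
It fails at once if a bottle or the box is dropped or thrown (faster than 0.75 m/s, as after a fall of 3 cm, with the fingers off it) ((linear speed of stain_red above 0.75 m/s and contact force between the fingers and stain_red below 0.05 N) or (linear speed of bottle_blue above 0.75 m/s and contact force between the fingers and bottle_blue below 0.05 N) or (linear speed of immersion_oil above 0.75 m/s and contact force between the fingers and immersion_oil below 0.05 N) or (linear speed of coverglass above 0.75 m/s and contact force between the fingers and coverglass below 0.05 N)).
It also fails if it takes over 109 s, if anything falls off the work surface, if the arm or the gripper's body presses on something with over 40 N, if the wrist force passes 120 N, or if a joint passes its speed limit or range.

## Working session

There is one attempt and no reset: what is moved stays moved. The work goes in short steps, Python scripts to look and compute and a shell command to move; the robot and the scene stay as the last step left them, time stands still between calls to the robot, and variables do not carry over. Pictures are saved under pics/ and viewed, at most 14 in all, crops included, and the job is handed in when it is done.

```bash
ls; mkdir -p pics; cat > h.py <<'E'
import numpy as np, cv2
from plant import *
from scipy.spatial.transform import Rotation as R
def ray(cam,px,obs=None):
    c=calibration(cam); K=np.array(c["camera_matrix"])
    if cam=="wrist":
        v=np.array([(px[0]-K[0,2])/K[0,0],(px[1]-K[1,2])/K[1,1]]); r=np.linalg.norm(v)
        d=np.array([*(v/max(r,1e-9)*np.sin(r)),np.cos(r)])
        H=np.array(c["hand_eye"]); Rt=R.from_rotvec(obs["tool_rot"]).as_matrix()
        return Rt@H[:3,3]+obs["tcp_pos"], Rt@H[:3,:3]@d
    T=np.array(c["world_to_cam"]); d=np.linalg.inv(K)@[px[0],px[1],1]
    return -T[:3,:3].T@T[:3,3], T[:3,:3].T@d
def onz(cam,px,z,obs=None):
    o,d=ray(cam,px,obs); return o+d*(z-o[2])/d[2]
THINGS=["stain_red","bottle_blue","immersion_oil","coverglass","stain_violet","bottle_green","cup_red","cup_blue","cup_brown","bay"]
def save(cam,name):
    im=get_image(cam); cv2.imwrite(f"pics/{name}.png",im[:,:,::-1]); return im
E
python3 - <<'E'
from h import *
np.set_printoptions(precision=3,suppress=True)
o=get_obs(); print(o)
for c in ["top","side","wrist"]: save(c,c+"0")
for c in ["top","side"]:
  for t in THINGS:
    m=mark_of(c,t)[:2]
    z=.005 if t[:3] in("cup","bay") else 0
    print(c,t,[(np.round(k["pixel"]),round(k["conf"],2),onz(c,k["pixel"],z)[:2]) for k in m])
print(R.from_rotvec(o["tool_rot"]).as_matrix()); print(calibration("wrist"))
import numpy
a=cv2.imread("pics/top0.png");b=cv2.imread("pics/side0.png")
E
```

```text
pics
{'time_s': 0.0, 'joint_pos': array([ 1.586,  0.359,  0.011, -0.   , -1.224, -0.288]), 'joint_vel': array([-0.001, -0.002, -0.001, -0.001, -0.   ,  0.001]), 'joint_torque': array([ -0.   , -58.272,  29.305,   6.997,   0.007,  -0.   ]), 'tcp_pos': array([0.182, 0.65 , 0.226]), 'tool_rot': array([ 3.111, -0.427, -0.   ]), 'ft_force': array([-0.133, -0.148,  0.609]), 'torque': array([-0.065,  0.046, -0.049]), 'grasp_force': 0.0, 'grip_width': 0.08763397429556057}
top stain_red [(array([164., 172.]), 0.57, array([0.59 , 0.052]))]
top bottle_blue [(array([285., 230.]), 0.72, array([ 0.433, -0.271])), (array([313., 185.]), 0.61, array([ 0.554, -0.347]))]
top immersion_oil [(array([224., 173.]), 0.68, array([ 0.585, -0.11 ])), (array([244., 229.]), 0.42, array([ 0.436, -0.163]))]
top coverglass [(array([179., 226.]), 0.6, array([0.445, 0.009]))]
top stain_violet [(array([329., 226.]), 0.55, array([ 0.445, -0.388]))]
top bottle_green [(array([285., 232.]), 0.77, array([ 0.43 , -0.271]))]
top cup_red [(array([224., 170.]), 0.72, array([ 0.593, -0.109]))]
top cup_blue [(array([195., 172.])
[... 594 characters left out ...]
array([311., 196.]), 0.56, array([ 0.435, -0.273]))]
side cup_red [(array([219., 220.]), 0.94, array([ 0.594, -0.11 ]))]
side cup_blue [(array([205., 240.]), 0.65, array([ 0.594, -0.043]))]
side cup_brown [(array([180., 271.]), 0.81, array([0.597, 0.049]))]
side bay [(array([236., 200.]), 0.94, array([ 0.591, -0.186]))]
[[ 0.963 -0.27  -0.   ]
 [-0.27  -0.963 -0.002]
 [ 0.     0.002 -1.   ]]
{'camera_matrix': array([[297.319,   0.   , 254.606],
       [  0.   , 297.319, 194.451],
       [  0.   ,   0.   ,   1.   ]]), 'hand_eye': array([[ 0.   , -0.959, -0.283,  0.077],
       [ 1.   ,  0.   , -0.   , -0.001],
       [ 0.   , -0.283,  0.959, -0.158],
       [ 0.   ,  0.   ,  0.   ,  1.   ]])}
```

View pics/top0.png

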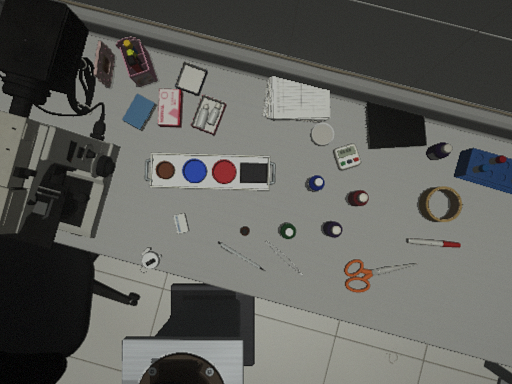

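View pics/side0.png

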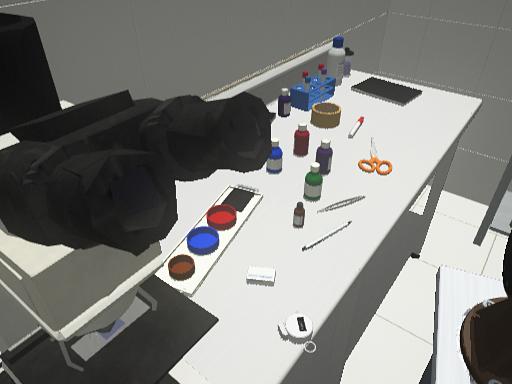

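View pics/wrist0.png

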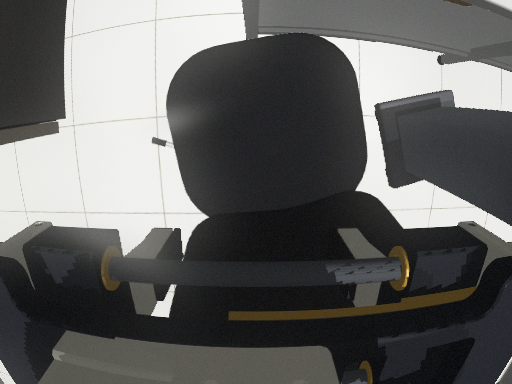

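```bash
python3 - <<'E'
from h import *
np.set_printoptions(precision=3,suppress=True)
for c in ["top","side"]:
  print(c,ray(c,[256,192]))
  T=np.array(calibration(c)["world_to_cam"]);K=np.array(calibration(c)["camera_matrix"])
  for p in [[0,0,0],[0,0,.4],[.18,.65,.23],[.1,.35,.5],[.15,.55,.4],[.4,.3,0],[.4,.3,.3]]:
    q=K@(T[:3,:3]@p+T[:3,3]); print(p,q[:2]/q[2],q[2])
for px in [(20,170),(110,120),(95,235),(40,235),(90,300)]:
  print(px,[onz("top",px,z)[:2] for z in (0,.2,.4)])
E
```

```text
top (array([ 0.489, -0.204,  1.073]), array([ 0.043,  0.008, -0.999]))
[0, 0, 0] [181.123 397.481] 1.0498148716179345
[0, 0, 0.4] [133.142 512.995] 0.6503968185499922
[0.18, 0.65, 0.23] [-150.221  357.862] 0.8406288795904288
[0.1, 0.35, 0.5] [-138.101  489.066] 0.5617267387353131
[0.15, 0.55, 0.4] [-195.92  414.48] 0.6676077290689637
[0.4, 0.3, 0] [ 70.348 242.842] 1.0754451504446387
[0.4, 0.3, 0.3] [ -2.588 255.761] 0.7758816106436821
side (array([0.277, 0.455, 0.556]), array([ 0.304, -0.744, -0.595]))
[0, 0, 0] [542.559 363.94 ] 0.5860590442817467
[0, 0, 0.4] [734.865 121.001] 0.35029952674154835
[0.18, 0.65, 0.23] [ 643.671 9159.487] 0.017053050265521064
[0.1, 0.35, 0.5] [1610.625  369.166] 0.05889037508103889
[0.15, 0.55, 0.4] [-1619.166 -4506.123] -0.017153858340121286
[0.4, 0.3, 0] [212.002 463.036] 0.48115892859301146
[0.4, 0.3, 0.3] [185.961 310.89 ] 0.30433929043786273
(20, 170) [array([0.595, 0.441]), array([0.575, 0.321]), array([0.556, 0.201])]
(110, 120) [array([0.731, 0.2  ]), array([0.686, 0.124]), array([0.641, 0.049])]
(95, 235) [array([0.421, 0.234]), array([0.434, 0.153]), array([0.446, 0.071])]
(40, 235) [array([0.421, 0.382]), array([0.433, 0.273]), array([0.446, 0.164])]
(90, 300) [array([0.25 , 0.244]), array([0.294, 0.161]), array([0.339, 0.077])]
```

```bash
python3 -m crank '[[[0,0.15,0],[0,0,-0.02],0],[[0,0.15,0],[0,0,-0.02],0],[[0,0.15,0],[0,0,-0.02],0],[[0,0.15,0],[0,0,-0.02],0],[[0,0.15,0],[0,0,0],0],[[0,0.15,0],[0,0,0],0],[[0,0,0],[0,0,0],0]]'
python3 -c "
from h import *
o=get_obs();print(o['tcp_pos'],o['tool_rot'],o['joint_pos']);save('wrist','w1')"
```

```text
time_s: 1.85
tcp_pos: [0.1629, 0.6546, 0.2991]
tool_rot: [2.692, -0.359, 1.315]
ft_force: [0.5, -0.3, -2.6]
grip_width: 0.0876
grasp_force: 0.0
[0.16293068 0.65455808 0.29910319] [ 2.69178898 -0.35911382  1.31468719] [ 1.93882799  0.50771595 -0.16319323  0.68396316 -1.55961786 -0.88366244]
```

View pics/w1.png

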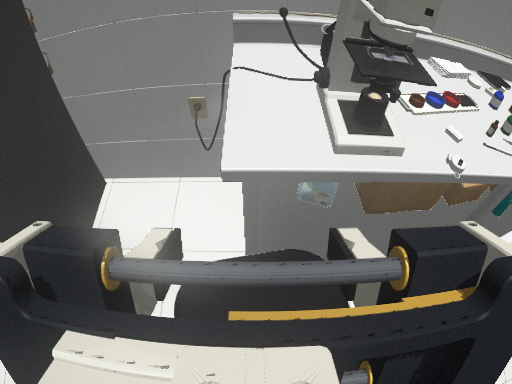

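```bash
python3 -m crank '[[[0,0.15,0],[0,0,0],0],[[0,0.15,0],[0,0,0],0],[[0,0.15,0],[0,0,0],0],[[0,0,0],[0,0,0],0]]'
python3 -c "
from h import *
o=get_obs();print(o['tcp_pos'],o['tool_rot'],o['joint_pos']);im=save('wrist','w2');cv2.imwrite('pics/w2c.png',cv2.resize(im[:230,200:,::-1],None,fx=2,fy=2))"
```

```text
time_s: 2.3
tcp_pos: [0.1653, 0.6541, 0.2994]
tool_rot: [2.297, -0.309, 1.848]
ft_force: [1.0, -1.0, -0.6]
grip_width: 0.0875
grasp_force: 0.0
[0.16530567 0.65408417 0.29936474] [ 2.29719535 -0.30875066  1.84824494] [ 1.97440434  0.67563118 -0.26825915  0.8855356  -1.75916338 -1.07947313]
```

View pics/w2c.png

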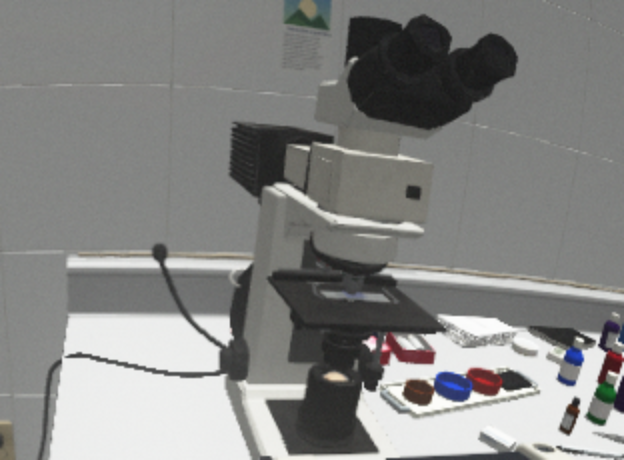

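```bash
python3 - <<'E'
from h import *
np.set_printoptions(precision=3,suppress=True)
ow={'tcp_pos':np.array([.1653,.6541,.2994]),'tool_rot':np.array([2.2972,-.30875,1.84824])}
def tri(ps,pw):
    a,d=ray('side',ps);b,e=ray('wrist',pw,ow)
    d=d/np.linalg.norm(d)
    s,t=np.linalg.lstsq(np.c_[d,-e],b-a,rcond=None)[0]
    return a+s*d,b+t*e
def W(u,v): return (200+u/2,v/2)
for n,ps,pw in [('eyeR tip',(262,130),W(505,60)),('eye R top',(250,95),W(500,38)),('lamp',(40,60),W(235,150)),('eyeR bottom edge',(245,165),W(490,88)),('tube2 tip',(165,165),W(430,40)),('cup red chk',(219,220),W(484,383))]:
    print(n,*tri(ps,pw))
for z in (0,.02):print('base',onz('wrist',W(255,460),z,ow),onz('wrist',W(385,460),z,ow),onz('wrist',W(245,395),z,ow))
E
```

```text
eyeR tip [0.338 0.3   0.469] [0.341 0.303 0.467]
eye R top [0.343 0.302 0.487] [0.347 0.304 0.485]
lamp [0.426 0.335 0.502] [0.478 0.461 0.362]
eyeR bottom edge [0.348 0.299 0.446] [0.354 0.303 0.444]
tube2 tip [0.36  0.348 0.472] [0.371 0.358 0.47 ]
cup red chk [ 0.591 -0.102  0.012] [ 0.585 -0.107  0.013]
base [0.532 0.369 0.   ] [0.479 0.205 0.   ] [0.68  0.307 0.   ]
base [0.508 0.385 0.02 ] [0.458 0.229 0.02 ] [0.648 0.326 0.02 ]
```

```bash
cat > fk.py <<'E'
import numpy as np, itertools
from scipy.spatial.transform import Rotation as R
from scipy.optimize import least_squares
Rx=lambda a:R.from_euler('x',a);Ry=lambda a:R.from_euler('y',a);Rz=lambda a:R.from_euler('z',a)
def fk(q,p,s):
    c,a1,h,L2,a3,L3,Lt,lat,yt=p
    B=Rz(q[0]+c); U=B*Ry(q[1]); F=B*Ry(q[1]-q[2]); F2=F*Rx(s[0]*q[3]); W=F2*Ry(-q[4]); T=W*Rx(s[1]*q[5]+yt)
    sh=B.apply([a1,lat,h]); el=sh+U.apply([0,0,L2]); ec=el+F.apply([0,0,a3]); w=ec+F.apply([L3,0,0]); t=w+T.apply([Lt,0,0])
    return sh,el,w,t,T*R.from_matrix([[0,0,1],[0,1,0],[-1,0,0]])
Q=np.array([[1.586,.359,.0115,0,-1.224,-.288],[1.93882799,.50771595,-.16319323,.68396316,-1.55961786,-.88366244],[1.97440434,.67563118,-.26825915,.8855356,-1.75916338,-1.07947313]])
P=np.array([[.182,.65,.2265],[.16293,.65456,.2991],[.1653,.65408,.29936]])
V=np.array([[3.111,-.427,0],[2.69178898,-.35911382,1.31468719],[2.29719535,-.30875066,1.84824494]])
def fit():
    best=None
    for s in itertools.product([1,-1],[1,-1]):
      for y0 in (0,1.57,3.14,-1.57):
        def f(p):
            e=[]
            for q,x,v in zip(Q,P,V):
                *_,t,r=fk(q,p,s); e+=list(t-x)+list(.3*(r.inv()*R.from_rotvec(v)).as_rotvec())
            e+=list(.002*(p[1:8]-[0,.33,.35,0,.35,.3,0])); return e
        r=least_squares(f,[-.288,0,.33,.35,0,.35,.3,0,y0])
        if best is None or r.cost<best[0]: best=(r.cost,r.x,s,np.abs(r.fun[:-7]).max())
    return best
if __name__=="__main__":
    np.set_printoptions(precision=4,suppress=True); b=fit(); print(b)
    for q in Q: print([np.round(x,3) for x in fk(q,b[1],b[2])[:4]])
E
python3 fk.py; python3 - <<'E'
from h import *
ow={'tcp_pos':np.array([.1653,.6541,.2994]),'tool_rot':np.array([2.2972,-.30875,1.84824])}
for px in [(200+370/2,9),(200+355/2,30),(200+440/2,325/2)]:
  o,d=ray('wrist',px,ow); h=np.hypot(d[0],d[1])
  print([(D,np.round(o+d/h*D,3)) for D in (.25,.32,.4)])
E
```

```text
(np.float64(0.0005829295811330289), array([-0.0014,  0.3511,  0.1965,  0.3342,  0.0816,  0.1598,  0.2932,
       -0.1925, -1.5717]), (-1, -1), np.float64(0.02597537662552396))
[array([0.188, 0.354, 0.196]), array([0.186, 0.471, 0.509]), array([0.184, 0.649, 0.532]), array([0.184, 0.649, 0.239])]
[array([0.054, 0.397, 0.196]), array([-0.004,  0.548,  0.489]), array([-0.067,  0.713,  0.453]), array([0.155, 0.65 , 0.273])]
[array([0.04 , 0.398, 0.196]), array([-0.042,  0.591,  0.457]), array([-0.105,  0.738,  0.376]), array([0.171, 0.66 , 0.313])]
[(0.25, array([0.226, 0.535, 0.446])), (0.32, array([0.281, 0.491, 0.457])), (0.4, array([0.343, 0.44 , 0.469]))]
[(0.25, array([0.23 , 0.539, 0.428])), (0.32, array([0.285, 0.496, 0.433])), (0.4, array([0.348, 0.447, 0.44 ]))]
[(0.25, array([0.195, 0.503, 0.326])), (0.32, array([0.241, 0.45 , 0.302])), (0.4, array([0.293, 0.389, 0.276]))]
```

```bash
sed -i 's/c,a1,h,L2,a3,L3,Lt,lat,yt=p/c,a1,h,L2,a3,L3,Lt,lat,yt,wy,wx=p/; s/w=ec+F.apply(\[L3,0,0\]); t=w+T/w=ec+F.apply([L3,0,0]); t=w+W.apply([wx,wy,0])+T/; s/,\[-.288,0,.33,.35,0,.35,.3,0,y0\]/,[-.1,0,.33,.35,0,.35,.3,0,y0,0,0]/; s/r.fun\[:-7\]).max())/r.fun[:-7]).reshape(3,6))/; s/,\.35,0,\.35,\.3,0\]))/,.35,0,.35,.3,0]))+list(.002*p[9:])/; s/r.fun\[:-7\]/r.fun[:-9]/' fk.py; python3 fk.py
```

```text
(np.float64(2.926313983154681e-07), array([-0.    ,  0.0008,  0.1989,  0.6013, -0.0001,  0.463 ,  0.3388,
       -0.0008,  4.7124, -0.191 ,  0.0388]), (-1, -1), array([[0.    , 0.    , 0.    , 0.0002, 0.    , 0.    ],
       [0.    , 0.    , 0.    , 0.    , 0.    , 0.    ],
       [0.    , 0.    , 0.    , 0.    , 0.    , 0.    ]]))
[array([0.001, 0.001, 0.199]), array([-0.002,  0.212,  0.762]), array([-0.009,  0.647,  0.604]), array([0.182, 0.65 , 0.226])]
[array([0.001, 0.001, 0.199]), array([-0.105,  0.274,  0.724]), array([-0.235,  0.612,  0.436]), array([0.163, 0.655, 0.299])]
[array([0.   , 0.001, 0.199]), array([-0.147,  0.347,  0.668]), array([-0.254,  0.597,  0.293]), array([0.165, 0.654, 0.299])]
```

```bash
python3 -m crank '[[[0,-0.15,0],[0,0,0],0],[[0,-0.15,0],[0,0,0],0],[[0,-0.15,0],[0,0,0],0],[[0,-0.15,0],[0,0,0],0],[[0,-0.15,0],[0,0,0],0],[[0,-0.15,0],[0,0,0],0],[[0,-0.15,0],[0,0,-0.03],0],[[0,-0.15,0],[0,0,-0.05],0],[[0,-0.15,0],[0,0,-0.05],0],[[0,0,0],[0,0,-0.05],0],[[0,0,0],[0,0,-0.05],0],[[0,0,0],[0,0,-0.05],0]]'
cat > ik.py <<'E'
from fk import *
from h import get_obs
b=fit(); PP,S=b[1],b[2]
lo=np.array([-3.07,-1.43,-1.02,-3.03,-3.05,-3.03]);hi=np.array([3.07,2.12,1.25,1.67,0,3.03])
def ik(x,Rt,q0):
    def f(q):
        *_,t,r=fk(q,PP,S); return np.r_[t-x,.3*(r.inv()*Rt).as_rotvec()]
    r=least_squares(f,np.clip(q0,lo+.01,hi-.01),bounds=(lo,hi)); return r.x,np.sqrt(2*r.cost)
def down(yaw,tilt=0,roll=0):  # tool x azimuth yaw, then turns about tool y, tool x
    return R.from_matrix(np.array([[np.cos(yaw),np.sin(yaw),0],[np.sin(yaw),-np.cos(yaw),0],[0,0,-1.]]))*Ry(tilt)*Rx(roll)
E
python3 - <<'E'
from ik import *
np.set_printoptions(precision=3,suppress=True)
o=get_obs(); print(o['tcp_pos'],o['tool_rot'],o['joint_pos'])
for nm,x in [('brownplace',[.594,.045,.03]),('box',[.448,.005,.0]),('red',[.528,-.465,.04]),('brown',[.434,-.163,.03])]:
  for yaw in (-1.57,1.57,0):
    for tilt in (0,.4,-.4):
      q,e=ik(np.array(x),down(yaw,tilt),[.4,.4,0,0,-1.2,0]); w=fk(q,PP,S)
      print(nm,yaw,tilt,q,round(e,4),'el',w[1],'w',w[2])
E
```

```text
time_s: 3.55
tcp_pos: [0.132, 0.6619, 0.5858]
tool_rot: [-3.1, 0.424, 0.008]
ft_force: [0.6, 1.8, 1.1]
grip_width: 0.0872
grasp_force: 0.0
[0.132 0.662 0.586] [-3.1    0.424  0.008] [ 1.661  0.389  0.856 -0.002 -2.024 -0.363]
brownplace -1.57 0 [ 0.404  0.425 -0.397 -0.    -0.749 -0.403] 0.0 el [0.229 0.097 0.747] w [0.519 0.221 0.408]
brownplace -1.57 0.4 [ 0.593  0.494 -0.524  0.45  -0.837 -0.944] 0.0 el [0.238 0.159 0.728] w [0.439 0.295 0.334]
brownplace -1.57 -0.4 [ 0.112  0.466 -0.197 -0.506 -0.925  0.201] 0.0 el [0.27  0.03  0.736] w [0.632 0.07  0.451]
brownplace 1.57 0 [ 0.404  0.425 -0.397  0.    -0.749  2.737] 0.0 el [0.229 0.097 0.747] w [0.519 0.221 0.408]
brownplace 1.57 0.4 [ 0.243  0.425 -0.266 -0.344 -0.838  3.03 ] 0.052 el [0.241 0.059 0.747] w [0.588 0.145 0.452]
brownplace 1.57 -0.4 [ 0.593  0.494 -0.523  0.449 -0.838  2.197] 0.0 el [0.238 0.159 0.728] w [0.439 0.295 0.334]
brownplace 0 0 [ 0.404  0.425 -0.397  0.    -0.749  1.167] 0.0 el [0.229 0.097 0.747] w [0.519 0.221 0.408]
brownplace 0 0.4 [ 0.068  0.259 -0.995  1.67  -0.034 -0.164] 0.0264 el [0.155 0.01  0
[... 2376 characters left out ...]
0 el [ 0.216 -0.066  0.757] w [ 0.539 -0.163  0.44 ]
brown 1.57 0 [ 0.084  0.245 -0.708  0.025 -0.617  3.03 ] 0.005 el [0.146 0.011 0.782] w [0.413 0.034 0.405]
brown 1.57 0.4 [ 0.062  0.229 -0.64  -0.137 -0.683  3.03 ] 0.1092 el [0.137 0.008 0.784] w [0.436 0.026 0.431]
brown 1.57 -0.4 [ 0.283  0.251 -1.02   0.774 -0.56   2.142] 0.0015 el [0.144 0.041 0.781] w [0.276 0.079 0.339]
brown 0 0 [ 0.067  0.249 -0.691 -0.    -0.631  1.503] 0.0 el [0.149 0.009 0.782] w [0.421 0.028 0.408]
brown 0 0.4 [ 0.064  0.124 -1.02   0.058 -0.03   1.454] 0.0072 el [0.075 0.004 0.796] w [0.266 0.016 0.374]
brown 0 -0.4 [ 0.05   0.475 -0.392 -0.022 -1.103  1.535] 0.0 el [0.276 0.013 0.734] w [0.575 0.028 0.38 ]
```

```bash
python3 -m crank '[[[0,0,0],[0.031,0.037,0],0],[[0,0,0],[0.031,0.037,0],0],[[0,0,0],[0.031,0.037,0],0],[[0,0,0],[0.031,0.037,0],0],[[0,0,0],[0.031,0.037,0],0],[[0,0,0],[0.031,0.037,0],0],[[0,0,0],[0.031,0.037,0],0],[[0,0,0],[0.031,0.037,0],0],[[0,0,0],[0.031,0.037,0],0],[[0,0,0],[0.031,0.037,0],0],[[0,0,0],[0.031,0.037,0],0],[[0,0,0],[0.031,0.037,0],0]]'
python3 -m crank '[[[0,0,0],[0.025,0.037,0],0],[[0,0,0],[0.025,0.037,0],0],[[0,0,0],[0.025,0.037,0],0],[[0,0,0.15],[0,0,0.02],0],[[0,0,0.15],[0,0,0.02],0],[[0,0,0.15],[0,0,0.02],0],[[0,0,0.15],[0,0,0.02],0],[[0,0,0.15],[0,0,0.02],0],[[0,0,0.15],[0,0,0.02],0],[[0,0,0.15],[0,0,0.02],0],[[0,0,0.15],[0,0,0.02],0],[[0,0,0.1],[0,0,0],0]]'
```

```text
time_s: 4.75
tcp_pos: [0.3686, 0.1337, 0.5815]
tool_rot: [-3.1, 0.422, -0.009]
ft_force: [0.9, 0.2, -0.3]
grip_width: 0.0876
grasp_force: 0.0
time_s: 5.95
tcp_pos: [0.4109, 0.0097, 0.4186]
tool_rot: [-2.207, 2.223, 0.002]
ft_force: [-0.4, -0.1, 0.1]
grip_width: 0.0875
grasp_force: 0.0
```

```bash
python3 -m crank '[[[0,0,0],[0.05,-0.025,0],0],[[0,0,0],[0.05,-0.025,0],0],[[0,0,0],[0.05,-0.025,0],0],[[0,0,0],[0,0,0],0],[[0,0,0],[0,0,0],0]]'
python3 - <<'E'
from h import *
np.set_printoptions(precision=3,suppress=True)
o=get_obs(); print(o['tcp_pos'],o['tool_rot']); save('wrist','w3')
for t in THINGS:
    z=.005 if t[:3] in("cup","bay") else 0
    print(t,[(np.round(k["pixel"]),round(k["conf"],2),onz('wrist',k["pixel"],z,o)[:2]) for k in mark_of('wrist',t)[:2]])
E
```

```text
time_s: 6.45
tcp_pos: [0.479, -0.1262, 0.4204]
tool_rot: [-2.21, 2.221, -0.005]
ft_force: [-0.0, 0.3, 0.4]
grip_width: 0.0877
grasp_force: 0.0
[ 0.479 -0.126  0.42 ] [-2.21   2.221 -0.005]
stain_red []
bottle_blue [(array([216.,  34.]), 0.96, array([ 0.556, -0.351]))]
immersion_oil [(array([277., 127.]), 0.63, array([ 0.439, -0.166]))]
coverglass [(array([268., 210.]), 0.87, array([0.456, 0.004]))]
stain_violet [(array([277.,  22.]), 0.9, array([ 0.439, -0.375]))]
bottle_green [(array([278.,  72.]), 0.87, array([ 0.437, -0.273]))]
cup_red [(array([200., 157.]), 0.81, array([ 0.591, -0.108]))]
cup_blue [(array([199., 192.]), 0.98, array([ 0.595, -0.036]))]
cup_brown [(array([199., 159.]), 0.16, array([ 0.592, -0.105]))]
bay [(array([201., 117.]), 0.88, array([ 0.586, -0.186]))]
```

View pics/w3.png

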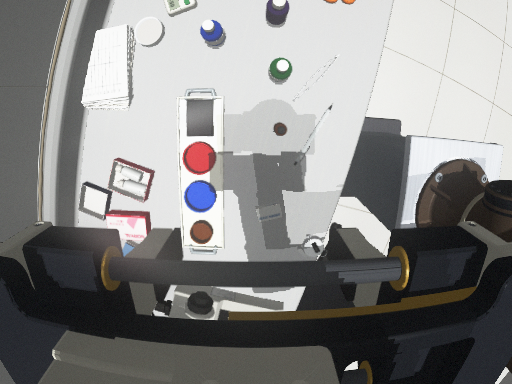

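```bash
python3 -m crank '[[[0,0,0],[0.015,0.022,0.04],0],[[0,0,0],[0.015,0.021,0.04],0],[[0,0,0],[0,0,0.04],0],[[0,0,0],[0,0,0.04],0],[[0,-0.15,0],[0,0,0.04],0],[[0,-0.15,0],[0,0,0.03],0],[[0,0,0],[0,0,0],0],[[0,0,0],[0,0,0],0],[[0,0,0],[0,0,0],0]]'
python3 - <<'E'
from h import *
np.set_printoptions(precision=3,suppress=True)
o=get_obs(); print(o['tcp_pos'],o['tool_rot'],R.from_rotvec(o['tool_rot']).as_matrix()); save('wrist','w4')
for t,z in [("immersion_oil",0),("bottle_green",0),("cup_red",.005),("bay",.005)]:
    print(t,[(np.round(k["pixel"]),round(k["conf"],2),onz('wrist',k["pixel"],z,o)[:2]) for k in mark_of('wrist',t)[:2]])
    print(find_in('wrist',t)[:1])
E
```

```text
time_s: 7.9
tcp_pos: [0.4361, -0.1507, 0.189]
tool_rot: [-2.06, 2.062, 0.308]
ft_force: [0.1, -0.6, 1.1]
grip_width: 0.0876
grasp_force: 0.0
[ 0.436 -0.151  0.189] [-2.06   2.062  0.308] [[-0.001 -1.     0.001]
 [-0.956  0.002  0.293]
 [-0.293 -0.001 -0.956]]
immersion_oil [(array([253., 114.]), 0.76, array([ 0.439, -0.166]))]
[{'extent': [241.1, 108.4, 266.4, 143.5], 'conf': 0.64}]
bottle_green [(array([250.,  19.]), 0.68, array([ 0.441, -0.271]))]
[{'extent': [230.0, 0.0, 277.6, 36.2], 'conf': 0.88}]
cup_red [(array([131., 162.]), 0.78, array([ 0.592, -0.111]))]
[{'extent': [101.3, 142.2, 152.1, 193.2], 'conf': 0.71}]
bay [(array([123., 104.]), 0.74, array([ 0.587, -0.186]))]
[{'extent': [97.3, 71.7, 147.5, 136.5], 'conf': 0.67}]
```

View pics/w4.png

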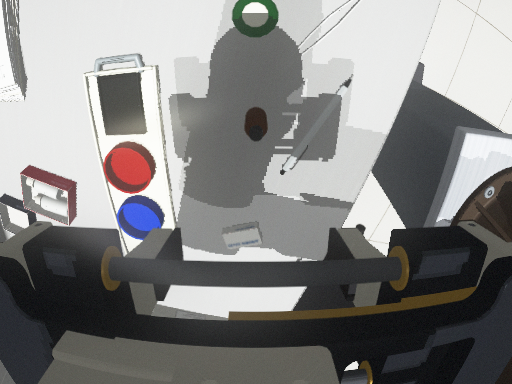

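```bash
python3 -m crank '[[[0,0,0],[0.0096,0,0.026],0],[[0,0,0],[0.0096,-0.002,0.026],0],[[0,0,0],[0.0096,0,0.026],0],[[0,0,0],[0.0096,0,0.026],0],[[0,0,0],[0.0096,0,0.026],0],[[0,0,0],[0.0096,0,0.026],0],[[0,0,0],[0,0,0],0],[[0,0,0],[0,0,0],0]]'
```

```text
time_s: 9.15
tcp_pos: [0.4376, -0.1594, 0.0222]
tool_rot: [-2.058, 2.062, 0.312]
ft_force: [0.5, -0.2, -0.2]
grip_width: 0.0876
grasp_force: 0.0
```

```bash
python3 -m crank '[[[0,0,0],[0,0,0],180],[[0,0,0],[0,0,0],220],[[0,0,0],[0,0,0],255],[[0,0,0],[0,0,0],255],[[0,0,0],[0,0,0],255],[[0,0,0],[0,0,0],255],[[0,0,0],[0,0,0],255],[[0,0,0],[0,0,0],255]]' 15
```

```text
time_s: 9.95
tcp_pos: [0.4376, -0.1593, 0.0219]
tool_rot: [-2.058, 2.062, 0.311]
ft_force: [-0.2, 0.4, 0.3]
grip_width: 0.029
grasp_force: 0.0
```

```bash
python3 -m crank '[[[0,0,0],[0,0,0],255],[[0,0,0],[0,0,0],255],[[0,0,0],[0,0,0],255],[[0,0,0],[0,0,0],255]]' 15
python3 - <<'E'
from h import *
np.set_printoptions(precision=4,suppress=True)
# row fit from the high view w3: rims at z=.025 by colour
o={'tcp_pos':np.array([.479,-.1262,.4204]),'tool_rot':np.array([-2.21,2.221,-.005])}
im=cv2.imread('pics/w3.png'); hsv=cv2.cvtColor(im,cv2.COLOR_BGR2HSV)
for n,(u,v),hl in [('red',(199,157),(170,185)),('blue',(200,196),(105,130)),('brown',(202,232),(0,20)),('bay',(200,118),None)]:
    m=np.zeros(im.shape[:2],np.uint8); s=slice(v-24,v+25),slice(u-20,u+21)
    h=hsv[s].astype(int)
    if n=='bay': k=h[...,2]<70
    elif n=='red': k=((h[...,0]<8)|(h[...,0]>170))&(h[...,1]>120)
    elif n=='blue': k=(abs(h[...,0]-117)<15)&(h[...,1]>120)
    else: k=(h[...,2]<140)&(h[...,1]>70)
    c=max(cv2.findContours(k.astype(np.uint8),0,2)[0],key=cv2.contourArea)
    (a,b),sz,an=cv2.minAreaRect(c); p=(a+s[1].start,b+s[0].start)
    print(n,p,sz,an,onz('wrist',p,.012 if n=='bay' else .025,o)[:2])
E
```

```text
time_s: 10.35
tcp_pos: [0.4377, -0.1593, 0.0219]
tool_rot: [-2.058, 2.062, 0.311]
ft_force: [-0.0, 0.5, -0.0]
grip_width: 0.0229
grasp_force: 15.0
red (197.80769157409668, 157.5384635925293) (30.785863876342773, 31.063213348388672) 33.6900634765625 [ 0.5909 -0.1103]
blue (199.00000190734863, 196.49999809265137) (30.405588150024414, 28.991374969482422) 45.0 [ 0.5927 -0.0326]
brown (203.60000038146973, 231.20000076293945) (21.466251373291016, 13.416407585144043) 63.43495178222656 [0.588  0.0418]Traceback (most recent call last):
  File "<stdin>", line 13, in <module>
ValueError: max() iterable argument is empty
```

```bash
python3 -m crank '[[[0,0,0],[-0.005,0,-0.016],255],[[0,0,0],[-0.0098,0,-0.032],255],[[0,0,0],[-0.0098,0,-0.032],255],[[0,0,0],[-0.0252,-0.0196,0.0077],255],[[0,0,0],[-0.0252,-0.0196,0.0077],255],[[0,0,0],[-0.0252,-0.0196,0.0077],255],[[0,0,0],[-0.0252,-0.0196,0.0077],255],[[0,0,0],[-0.0252,-0.0196,0.0077],255],[[0,0,0],[-0.0252,-0.0196,0.0077],255],[[0,0,0],[-0.0252,-0.0196,0.0077],255],[[0,0,0],[-0.02,-0.016,0.006],255],[[0,0,0],[0,0,0],255]]' 15
python3 - <<'E'
from h import *
np.set_printoptions(precision=4,suppress=True)
o=get_obs(); print(o['tcp_pos'],o['grip_width']); save('wrist','w5')
for t,z in [("immersion_oil",.05),("cup_blue",.005),("cup_brown",.005),("cup_red",.005)]:
    print(t,[(np.round(k["pixel"]),round(k["conf"],2),onz('wrist',k["pixel"],z,o)[:2]) for k in mark_of('wrist',t)[:2]])
E
```

```text
time_s: 11.55
tcp_pos: [0.5927, 0.048, 0.1061]
tool_rot: [-2.06, 2.059, 0.311]
ft_force: [0.3, -1.1, -0.9]
grip_width: 0.0222
grasp_force: 15.0
[0.5927 0.048  0.1061] 0.022152843692562485
immersion_oil [(array([256., 213.]), 0.68, array([0.5922, 0.0695]))]
cup_blue [(array([255.,  70.]), 0.74, array([ 0.5926, -0.0316]))]
cup_brown [(array([254., 162.]), 0.92, array([0.5934, 0.0478])), (array([256., 213.]), 0.53, array([0.5922, 0.1035]))]
cup_red [(array([253.,  70.]), 0.46, array([ 0.5945, -0.0316]))]
```

View pics/w5.png

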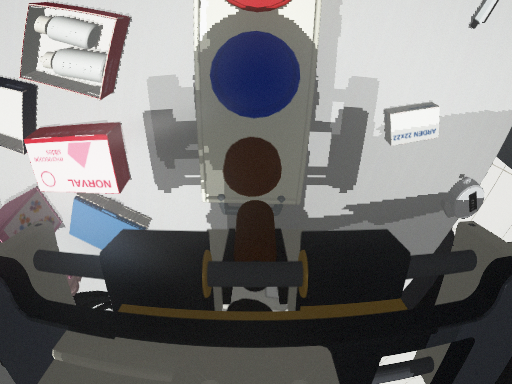

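```bash
python3 -m crank '[[[0,0,0],[0.0037,-0.001,0.0145],255],[[0,0,0],[0.0037,0,0.0145],255],[[0,0,0],[0.0037,0,0.0145],255],[[0,0,0],[0.0037,0,0.0145],255],[[0,0,0],[0.0026,0,0.01],255],[[0,0,0],[0.001,0,0.0036],255],[[0,0,0],[0,0,0],255],[[0,0,0],[0,0,0],255]]' 15
```

```text
time_s: 12.6
tcp_pos: [0.5926, 0.0492, 0.033]
tool_rot: [-2.058, 2.061, 0.31]
ft_force: [1.1, -0.1, 0.9]
grip_width: 0.0222
grasp_force: 15.0
```

```bash
python3 -m crank '[[[0,0,0],[0.0005,0,0.0015],255],[[0,0,0],[0.0005,0,0.0015],255],[[0,0,0],[0,0,0],255],[[0,0,0],[0,0,0],255]]' 10
```

```text
time_s: 13.0
tcp_pos: [0.5926, 0.0491, 0.0299]
tool_rot: [-2.058, 2.061, 0.31]
ft_force: [0.5, 0.1, 2.0]
grip_width: 0.0225
grasp_force: 10.0
```

```bash
python3 -m crank '[[[0,0,0],[0,0,0],200],[[0,0,0],[0,0,0],170],[[0,0,0],[0,0,0],140],[[0,0,0],[0,0,0],120],[[0,0,0],[0,0,-0.004],120],[[0,0,0],[0,0,-0.02],120],[[0,0,0],[0,0,-0.04],120],[[0,0,0],[0,0,-0.04],0],[[0,0,0],[0,0,-0.04],0],[[0,0,0],[0,0,0],0]]'
python3 - <<'E'
from h import *
np.set_printoptions(precision=4,suppress=True)
o=get_obs(); print(o['tcp_pos'],o['grip_width']); im=save('wrist','w6')
for t,z in [("immersion_oil",.008),("cup_brown",.005)]:
    print(t,[(np.round(k["pixel"]),round(k["conf"],2),onz('wrist',k["pixel"],z,o)[:2]) for k in mark_of('wrist',t)[:2]],find_in('wrist',t)[:1])
for t in ["stain_red","bottle_blue","immersion_oil"]: print(t,[(np.round(k["pixel"]),round(k["conf"],2),onz('side',k["pixel"],.008 if t[0]=='i' else 0)[:2]) for k in (get_image('side'),mark_of('side',t)[:2])[1]])
E
```

```text
time_s: 14.0
tcp_pos: [0.5953, 0.0049, 0.1734]
tool_rot: [-2.055, 2.057, 0.299]
ft_force: [-0.1, 0.1, 0.1]
grip_width: 0.0648
grasp_force: 0.0
[0.5953 0.0049 0.1734] 0.06475829880769966
immersion_oil [(array([257., 168.]), 0.7, array([0.5942, 0.0465]))] [{'extent': [249.0, 159.4, 269.6, 202.7], 'conf': 0.75}]
cup_brown [(array([255., 167.]), 0.72, array([0.5966, 0.0465]))] [{'extent': [235.6, 149.7, 281.3, 192.7], 'conf': 0.89}]
stain_red [(array([262., 281.]), 0.73, array([0.4489, 0.0086])), (array([301., 151.]), 0.66, array([ 0.5187, -0.4643]))]
bottle_blue [(array([276., 168.]), 0.66, array([ 0.5545, -0.3569])), (array([222., 216.]), 0.66, array([ 0.5981, -0.1272]))]
immersion_oil [(array([186., 269.]), 0.76, array([0.5867, 0.0423])), (array([261., 280.]), 0.32, array([0.4477, 0.0146]))]
```

View pics/w6.png

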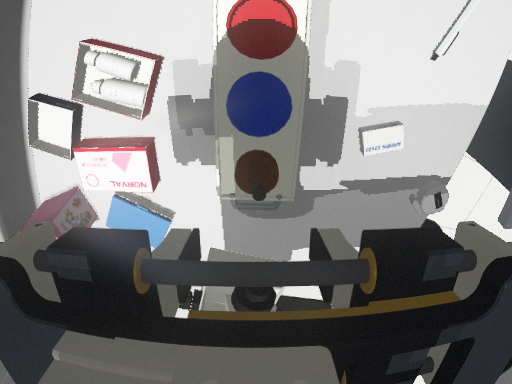

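```bash
python3 -m crank '[[[0,0,0],[0.0335,0.0043,-0.0157],0],[[0,0,0],[0.0335,0.0043,-0.0157],0],[[0,0,0],[0.0335,0.0043,-0.0157],0],[[0,0,0],[0.0335,0.0043,-0.0157],0],[[0,0,0],[0.0335,0.0043,-0.0157],0],[[0,0,0],[0.0335,0.0043,-0.0157],0],[[0,0,0],[0.0335,0.0043,-0.0157],0],[[0,0,0],[0.0335,0.0043,-0.0157],0],[[0,0,0],[0.0335,0.0043,-0.0157],0],[[0,0,0],[0,0,0],0],[[0,0,0],[0,0,0],0]]'
python3 - <<'E'
from h import *
np.set_printoptions(precision=4,suppress=True)
o=get_obs(); print(o['tcp_pos'],R.from_rotvec(o['tool_rot']).as_matrix()); im=save('wrist','w7')
for t in ["bottle_blue","stain_red","stain_violet","bottle_green"]:
    print(t,[(np.round(k["pixel"]),round(k["conf"],2),onz('wrist',k["pixel"],0,o)[:2]) for k in mark_of('wrist',t)[:2]],find_in('wrist',t)[:1])
E
```

```text
time_s: 15.65
tcp_pos: [0.5525, -0.3239, 0.2121]
tool_rot: [-2.056, 2.064, 0.312]
ft_force: [0.2, 0.1, 0.2]
grip_width: 0.0876
grasp_force: 0.0
[ 0.5525 -0.3239  0.2121] [[-0.0039 -1.      0.0003]
 [-0.9551  0.0038  0.2961]
 [-0.2961  0.0009 -0.9552]]
bottle_blue [(array([250., 102.]), 0.96, array([ 0.5576, -0.3461]))] [{'extent': [228.5, 85.5, 270.3, 138.1], 'conf': 0.69}]
stain_red [(array([284.,  10.]), 0.58, array([ 0.5211, -0.454 ]))] [{'extent': [265.3, 0.3, 314.8, 31.3], 'conf': 0.85}]
stain_violet [(array([350.,  72.]), 0.79, array([ 0.4418, -0.387 ])), (array([227., 254.]), 0.58, array([ 0.5986, -0.0991]))] [{'extent': [335.4, 58.8, 392.1, 97.9], 'conf': 0.55}]
bottle_green [(array([342., 156.]), 0.95, array([ 0.4378, -0.2763]))] [{'extent': [328.5, 144.2, 370.7, 201.9], 'conf': 0.75}]
```

View pics/w7.png

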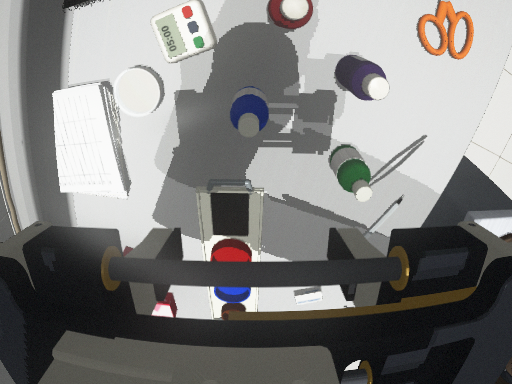

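```bash
python3 -m crank '[[[0,0,0],[0.0117,-0.0045,0.0267],0],[[0,0,0],[0.0117,0,0.0267],0],[[0,0,0],[0.0117,0,0.0267],0],[[0,0,0],[0.0117,0,0.0267],0],[[0,0,0],[0.0117,0,0.0267],0],[[0,0,0],[0.0117,0,0.0267],0],[[0,0,0],[0,0,0],60],[[0,0,0],[0,0,0],120]]' 20
python3 -m crank '[[[0,0,0],[0,0,0],255],[[0,0,0],[0,0,0],255],[[0,0,0],[0,0,0],255],[[0,0,0],[0,0,0],255],[[0,0,0],[0,0,0],255],[[0,0,0],[0,0,0],255]]' 20
```

```text
time_s: 16.9
tcp_pos: [0.5573, -0.3429, 0.0393]
tool_rot: [-2.058, 2.062, 0.312]
ft_force: [1.0, -0.0, 1.7]
grip_width: 0.077
grasp_force: 0.0
time_s: 17.5
tcp_pos: [0.5576, -0.3431, 0.0398]
tool_rot: [-2.058, 2.062, 0.31]
ft_force: [0.4, 0.6, 2.6]
grip_width: 0.0388
grasp_force: 20.0
```

```bash
python3 -m crank '[[[0,0,0],[-0.004,0,-0.013],255],[[0,0,0],[-0.0095,0,-0.0307],255],[[0,0,0],[-0.0095,0,-0.0307],255],[[0,0,0],[-0.0095,0,-0.0307],255],[[0,0,0],[-0.0302,-0.0036,0.0094],255],[[0,0,0],[-0.0302,-0.0036,0.0094],255],[[0,0,0],[-0.0302,-0.0036,0.0094],255],[[0,0,0],[-0.0302,-0.0036,0.0094],255],[[0,0,0],[-0.0302,-0.0036,0.0094],255],[[0,0,0],[-0.0302,-0.0036,0.0094],255],[[0,0,0],[-0.0302,-0.0036,0.0094],255],[[0,0,0],[-0.0302,-0.0036,0.0094],255]]' 20
python3 -m crank '[[[0,0,0],[-0.0302,-0.0036,0.0094],255],[[0,0,0],[-0.0202,-0.0036,0.0064],255],[[0,0,0],[-0.008,0,0.0024],255],[[0,0,0],[0,0,0],255],[[0,0,0],[0,0,0],255]]' 20
python3 - <<'E'
from h import *
np.set_printoptions(precision=4,suppress=True)
o=get_obs(); print(o['tcp_pos'],o['grip_width']); save('wrist','w8')
zb=o['tcp_pos'][2]-.039
for t,z in [("bottle_blue",zb),("cup_blue",.005),("cup_red",.005)]:
    print(t,[(np.round(k["pixel"]),round(k["conf"],2),onz('wrist',k["pixel"],z,o)[:2]) for k in mark_of('wrist',t)[:2]],find_in('wrist',t)[:1])
E
```

```text
time_s: 18.7
tcp_pos: [0.5864, -0.0887, 0.1495]
tool_rot: [-2.058, 2.062, 0.311]
ft_force: [0.9, -0.1, -1.1]
grip_width: 0.0392
grasp_force: 20.0
time_s: 19.2
tcp_pos: [0.5938, -0.0294, 0.1489]
tool_rot: [-2.058, 2.062, 0.311]
ft_force: [0.2, -0.6, -1.4]
grip_width: 0.0391
grasp_force: 20.0
[ 0.5938 -0.0294  0.1489] 0.039133860533608476
bottle_blue [(array([255., 196.]), 0.76, array([ 0.594 , -0.0352])), (array([256., 139.]), 0.47, array([ 0.5932, -0.0769]))] [{'extent': [219.0, 177.2, 291.9, 313.3], 'conf': 0.92}]
cup_blue [] [{'extent': [220.3, 110.5, 290.9, 178.7], 'conf': 0.8}]
cup_red [(array([257.,  62.]), 0.76, array([ 0.5918, -0.109 ]))] [{'extent': [219.1, 30.5, 296.0, 102.7], 'conf': 0.8}]
```

View pics/w8.png

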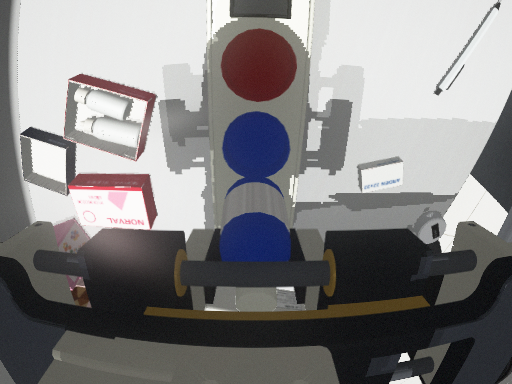

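```bash
python3 -m crank '[[[0,0,0],[0.0055,0,0.02],255],[[0,0,0],[0.0055,0,0.02],255],[[0,0,0],[0.0055,0,0.02],255],[[0,0,0],[0.0055,0,0.02],255],[[0,0,0],[0.003,0,0.011],255],[[0,0,0],[0.001,0,0.003],255],[[0,0,0],[0,0,0],255],[[0,0,0],[0.0006,0,0.002],255],[[0,0,0],[0,0,0],255],[[0,0,0],[0,0,0],255]]' 20
```

```text
time_s: 20.55
tcp_pos: [0.5942, -0.0258, 0.0497]
tool_rot: [-2.058, 2.061, 0.31]
ft_force: [0.1, 0.4, -1.1]
grip_width: 0.039
grasp_force: 20.0
```

```bash
python3 -m crank '[[[0,0,0],[0.0004,0,0.0015],255],[[0,0,0],[0,0,0],255],[[0,0,0],[0.0003,0,0.001],255],[[0,0,0],[0,0,0],255],[[0,0,0],[0,0,0],255]]' 20
```

```text
time_s: 21.05
tcp_pos: [0.5944, -0.0258, 0.0477]
tool_rot: [-2.058, 2.061, 0.31]
ft_force: [-2.1, 0.4, 8.0]
grip_width: 0.0388
grasp_force: 20.0
```

```bash
python3 -m crank '[[[0,0,0],[0,0,-0.0005],180],[[0,0,0],[0,0,0],120],[[0,0,0],[0,0,0],80],[[0,0,0],[0,0,0],60],[[0,0,0],[0,0,0],40],[[0,0,0],[0,0,-0.005],40],[[0,0,0],[0,0,-0.025],40],[[0,0,0],[0,0,-0.045],0],[[0,0,0],[0,0,-0.045],0],[[0,0,0],[0,0,-0.03],0],[[0,0,0],[0,0,0],0]]' 20
python3 - <<'E'
from h import *
np.set_printoptions(precision=4,suppress=True)
o=get_obs(); print(o['tcp_pos'],o['grip_width']); save('wrist','w9')
for t,z in [("bottle_blue",.008),("cup_blue",.005),("cup_brown",.005),("immersion_oil",.008),("cup_red",.005)]:
    print(t,[(np.round(k["pixel"]),round(k["conf"],2),onz('wrist',k["pixel"],z,o)[:2]) for k in mark_of('wrist',t)[:2]],find_in('wrist',t)[:1])
E
```

```text
time_s: 22.15
tcp_pos: [0.5962, -0.072, 0.1957]
tool_rot: [-2.056, 2.059, 0.3]
ft_force: [-0.1, 0.2, -0.5]
grip_width: 0.0874
grasp_force: 0.0
[ 0.5962 -0.072   0.1957] 0.08737438766235495
bottle_blue [(array([256., 158.]), 0.58, array([ 0.5963, -0.0329]))] [{'extent': [236.6, 144.6, 280.3, 208.8], 'conf': 0.77}]
cup_blue [(array([258., 158.]), 0.69, array([ 0.5948, -0.0315]))] [{'extent': [230.5, 135.8, 286.8, 185.0], 'conf': 0.81}]
cup_brown [(array([259., 209.]), 0.8, array([0.5927, 0.0448]))] [{'extent': [237.6, 199.7, 277.9, 230.9], 'conf': 0.58}]
immersion_oil [(array([265.,  24.]), 0.64, array([ 0.5877, -0.1865])), (array([257., 210.]), 0.58, array([0.5957, 0.0441]))] [{'extent': [248.4, 208.6, 269.7, 246.0], 'conf': 0.62}]
cup_red [(array([259.,  93.]), 0.77, array([ 0.5934, -0.1104]))] [{'extent': [228.2, 67.5, 291.8, 129.3], 'conf': 0.86}]
```

View pics/w9.png

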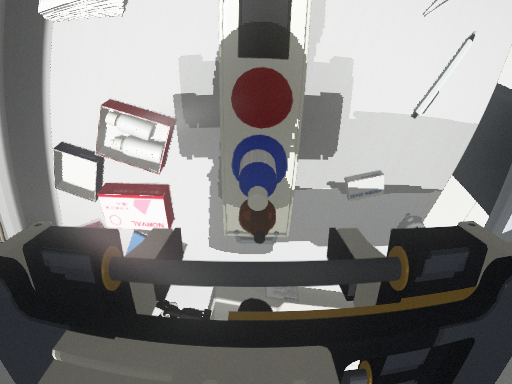

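```bash
python3 -m crank '[[[0,0,0],[0.0375,0.0081,-0.0132],0],[[0,0,0],[0.0375,0.0081,-0.0132],0],[[0,0,0],[0.0375,0.0081,-0.0132],0],[[0,0,0],[0.0375,0.0081,-0.0132],0],[[0,0,0],[0.0375,0.0081,-0.0132],0],[[0,0,0],[0.0375,0.0081,-0.0132],0],[[0,0,0],[0.0375,0.0081,-0.0132],0],[[0,0,0],[0.0375,0.0081,-0.0132],0],[[0,0,0],[0.0375,0.0081,-0.0132],0],[[0,0,0],[0,0,0],0],[[0,0,0],[0,0,0],0]]'
python3 - <<'E'
from h import *
np.set_printoptions(precision=4,suppress=True)
o=get_obs(); print(o['tcp_pos'],R.from_rotvec(o['tool_rot']).as_matrix()); im=save('wrist','w10')
for t in ["stain_red","stain_violet"]:
    print(t,[(np.round(k["pixel"]),round(k["conf"],2),onz('wrist',k["pixel"],0,o)[:2]) for k in mark_of('wrist',t)[:3]],find_in('wrist',t)[:2])
E
```

```text
time_s: 23.8
tcp_pos: [0.5196, -0.4285, 0.2029]
tool_rot: [-2.055, 2.064, 0.313]
ft_force: [0.3, -0.2, -0.5]
grip_width: 0.0875
grasp_force: 0.0
[ 0.5196 -0.4285  0.2029] [[-0.0041 -1.      0.0001]
 [-0.9551  0.004   0.2964]
 [-0.2964  0.0011 -0.9551]]
stain_red [(array([256., 103.]), 0.97, array([ 0.5186, -0.4515]))] [{'extent': [232.9, 85.3, 276.8, 141.1], 'conf': 0.7}]
stain_violet [(array([316., 154.]), 0.85, array([ 0.4431, -0.3871])), (array([216., 298.]), 0.35, array([ 0.5932, -0.0949])), (array([214., 268.]), 0.32, array([ 0.5885, -0.1797]))] [{'extent': [302.6, 139.3, 350.2, 200.0], 'conf': 0.71}]
```

View pics/w10.png

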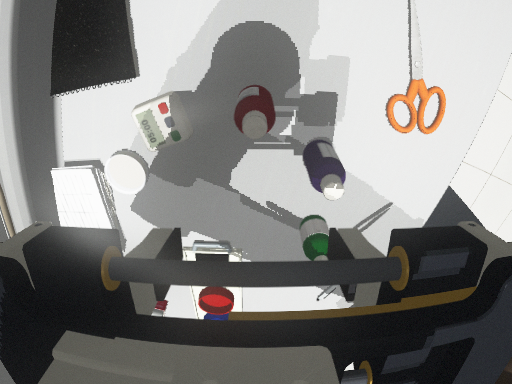

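```bash
python3 -m crank '[[[0,0,0],[0.0114,0,0.0252],0],[[0,0,0],[0.0114,0,0.0252],0],[[0,0,0],[0.0114,0,0.0252],0],[[0,0,0],[0.0114,0,0.0252],0],[[0,0,0],[0.0114,0,0.0252],0],[[0,0,0],[0.0114,0,0.0252],0],[[0,0,0],[0,0,0],60],[[0,0,0],[0,0,0],120]]' 20
python3 -m crank '[[[0,0,0],[0,0,0],255],[[0,0,0],[0,0,0],255],[[0,0,0],[0,0,0],255],[[0,0,0],[0,0,0],255],[[0,0,0],[0,0,0],255],[[0,0,0],[0,0,0],255]]' 20
```

```text
time_s: 24.85
tcp_pos: [0.5204, -0.4478, 0.0397]
tool_rot: [-2.059, 2.061, 0.312]
ft_force: [0.9, -0.6, 1.2]
grip_width: 0.0768
grasp_force: 0.0
time_s: 25.45
tcp_pos: [0.5202, -0.4484, 0.0398]
tool_rot: [-2.058, 2.062, 0.31]
ft_force: [-0.5, 0.0, 4.0]
grip_width: 0.0399
grasp_force: 20.0
```

```bash
python3 -m crank '[[[0,0,0],[-0.004,0,-0.013],255],[[0,0,0],[-0.0095,0,-0.0307],255],[[0,0,0],[-0.0095,0,-0.0307],255],[[0,0,0],[-0.0095,0,-0.0307],255],[[0,0,0],[-0.033,-0.0072,0.0102],255],[[0,0,0],[-0.033,-0.0072,0.0102],255],[[0,0,0],[-0.033,-0.0072,0.0102],255],[[0,0,0],[-0.033,-0.0072,0.0102],255],[[0,0,0],[-0.033,-0.0072,0.0102],255],[[0,0,0],[-0.033,-0.0072,0.0102],255],[[0,0,0],[-0.033,-0.0072,0.0102],255],[[0,0,0],[-0.033,-0.0072,0.0102],255]]' 20
python3 -m crank '[[[0,0,0],[-0.033,-0.0072,0.0102],255],[[0,0,0],[-0.022,-0.0072,0.0068],255],[[0,0,0],[-0.009,0,0.0028],255],[[0,0,0],[0,0,0],255],[[0,0,0],[0,0,0],255]]' 20
python3 - <<'E'
from h import *
np.set_printoptions(precision=4,suppress=True)
o=get_obs(); print(o['tcp_pos'],o['grip_width']); save('wrist','w11')
zb=o['tcp_pos'][2]-.039
for t,z in [("stain_red",zb),("cup_red",.005),("bay",.005)]:
    print(t,[(np.round(k["pixel"]),round(k["conf"],2),onz('wrist',k["pixel"],z,o)[:2]) for k in mark_of('wrist',t)[:2]],find_in('wrist',t)[:1])
E
```

```text
time_s: 26.65
tcp_pos: [0.5784, -0.1707, 0.1502]
tool_rot: [-2.058, 2.062, 0.31]
ft_force: [0.9, -0.2, -0.7]
grip_width: 0.0398
grasp_force: 20.0
time_s: 27.15
tcp_pos: [0.5926, -0.1057, 0.1497]
tool_rot: [-2.058, 2.062, 0.311]
ft_force: [0.1, -0.0, -1.2]
grip_width: 0.0396
grasp_force: 20.0
[ 0.5926 -0.1057  0.1497] 0.039635803804137906
stain_red [(array([253., 193.]), 0.89, array([ 0.5942, -0.114 ]))] [{'extent': [217.8, 172.0, 295.0, 312.4], 'conf': 0.77}]
cup_red [(array([258., 139.]), 0.95, array([ 0.5901, -0.1083]))] [{'extent': [222.1, 110.5, 291.1, 174.0], 'conf': 0.57}]
bay [(array([261.,  61.]), 0.66, array([ 0.5872, -0.1864]))] [{'extent': [230.5, 19.6, 290.2, 101.5], 'conf': 0.65}]
```

```bash
python3 -m crank '[[[0,0,0],[0.0054,0.001,0.02],255],[[0,0,0],[0.0054,0,0.02],255],[[0,0,0],[0.0054,0,0.02],255],[[0,0,0],[0.0054,0,0.02],255],[[0,0,0],[0.003,0,0.0115],255],[[0,0,0],[0.001,0,0.004],255],[[0,0,0],[0,0,0],255],[[0,0,0],[0.0006,0,0.002],255],[[0,0,0],[0,0,0],255],[[0,0,0],[0,0,0],255]]' 20
```

```text
time_s: 28.5
tcp_pos: [0.5922, -0.1014, 0.0492]
tool_rot: [-2.058, 2.061, 0.31]
ft_force: [0.3, -0.7, -0.9]
grip_width: 0.0393
grasp_force: 20.0
```

```bash
python3 -m crank '[[[0,0,0],[0.0003,0,0.0012],255],[[0,0,0],[0,0,0],255],[[0,0,0],[0.0002,0,0.0008],255],[[0,0,0],[0,0,0],255],[[0,0,0],[0,0,0],255]]' 20
```

```text
time_s: 29.0
tcp_pos: [0.5923, -0.1013, 0.0478]
tool_rot: [-2.058, 2.061, 0.309]
ft_force: [-2.0, -1.0, 9.4]
grip_width: 0.0398
grasp_force: 20.0
```

```bash
python3 -m crank '[[[0,0,0],[0,0,-0.0005],180],[[0,0,0],[0,0,0],120],[[0,0,0],[0,0,0],80],[[0,0,0],[0,0,0],60],[[0,0,0],[0,0,0],40],[[0,0,0],[0,0,-0.005],40],[[0,0,0],[0,0,-0.025],40],[[0,0,0],[0,0,-0.045],0],[[0,0,0],[0,0,-0.045],0],[[0,0,0],[0,0,-0.04],0],[[0,0,0],[0,0,-0.04],0],[[0,0,0],[0,0,0],0]]' 20
python3 - <<'E'
from h import *
np.set_printoptions(precision=4,suppress=True)
o=get_obs(); print(o['tcp_pos'],o['grip_width']); save('wrist','w12')
for t,z in [("stain_red",.008),("cup_red",.005),("bottle_blue",.008),("cup_blue",.005),("bay",.005),("coverglass",0)]:
    print(t,[(np.round(k["pixel"]),round(k["conf"],2),onz('wrist',k["pixel"],z,o)[:2]) for k in mark_of('wrist',t)[:2]],find_in('wrist',t)[:1])
E
```

```text
time_s: 30.2
tcp_pos: [0.594, -0.1631, 0.2447]
tool_rot: [-2.057, 2.059, 0.297]
ft_force: [-0.3, 0.7, -0.3]
grip_width: 0.0878
grasp_force: 0.0
[ 0.594  -0.1631  0.2447] 0.08783847570680346
stain_red [(array([255., 153.]), 0.73, array([ 0.5962, -0.1075]))] [{'extent': [241.7, 140.3, 278.7, 195.0], 'conf': 0.87}]
cup_red [(array([256., 152.]), 0.89, array([ 0.5956, -0.1073]))] []
bottle_blue [(array([253., 197.]), 0.81, array([ 0.5988, -0.0347]))] [{'extent': [240.1, 191.7, 273.5, 246.3], 'conf': 0.67}]
cup_blue [(array([255., 196.]), 0.61, array([ 0.5968, -0.0361])), (array([256., 238.]), 0.29, array([0.5941, 0.0479]))] [{'extent': [236.9, 185.0, 279.4, 219.9], 'conf': 0.64}]
bay [(array([260.,  98.]), 0.83, array([ 0.59  , -0.1839]))] [{'extent': [241.6, 67.0, 283.6, 124.7], 'conf': 0.65}]
coverglass [(array([344., 216.]), 0.63, array([0.4511, 0.0073])), (array([255., 151.]), 0.39, array([ 0.5968, -0.1069]))] [{'extent': [327.1, 204.8, 360.2, 228.7], 'conf': 0.63}]
```

View pics/w12.png

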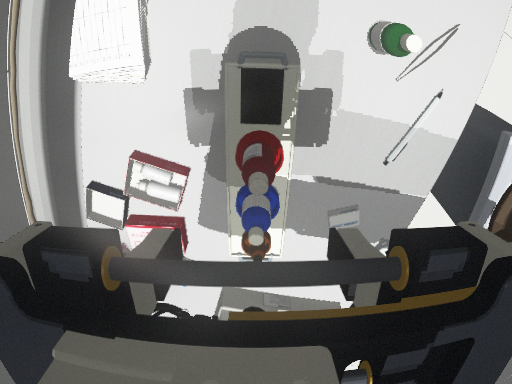

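```bash
python3 -m crank '[[[0,0.15,0],[0,0,0],0],[[0,0.148,0],[0,0,0],0],[[0,0,0],[-0.0275,0.03,0],0],[[0,0,0],[-0.0275,0.03,0],0],[[0,0,0],[-0.0275,0.03,0],0],[[0,0,0],[-0.0275,0.03,0],0],[[0,0,0],[-0.0275,0.03,0],0],[[0,0,0],[-0.0275,0.03,0],0],[[0,0,-0.15],[0,0,0],0],[[0,0,-0.15],[0,0,0],0],[[0,0,-0.15],[0,0,0],0],[[0,0,-0.15],[0,0,0],0]]'
python3 -m crank '[[[0,0,-0.15],[0,0,0],0],[[0,0,-0.15],[0,0,0],0],[[0,0,-0.15],[0,0,0],0],[[0,0,-0.15],[0,0,0],0],[[0,0,-0.15],[0,0,0],0],[[0,0,-0.15],[0,0,0],0],[[0,0,-0.07],[0,0,0],0],[[0,0,0],[0,0,0],0],[[0,0,0],[0,0,0],0],[[0,0,0],[0,0,0],0]]'
cat > box.py <<'E'
from h import *
np.set_printoptions(precision=4,suppress=True)
o=get_obs(); print(o['tcp_pos'],o['joint_pos'],R.from_rotvec(o['tool_rot']).as_matrix()); im=save('wrist','b%d'%(o['time_s']*100))
m=mark_of('wrist','coverglass')[:2]; f=find_in('wrist','coverglass')[:2]
print([(k["pixel"],round(k["conf"],2),onz('wrist',k["pixel"],0,o)[:2]) for k in m],f)
if f:
    l,t,r,b=[int(v) for v in f[0]["extent"]]; l-=8;t-=8;r+=9;b+=9
    g=cv2.cvtColor(im[t:b,l:r],cv2.COLOR_RGB2GRAY); th,k=cv2.threshold(g,0,255,cv2.THRESH_OTSU); print('otsu',th,g.min(),g.max())
    for T in (th,225,240):
        k=(g>T).astype(np.uint8)
        cs=cv2.findContours(k,0,2)[0]
        if not cs: continue
        c=max(cs,key=cv2.contourArea); w=np.array([onz('wrist',(p[0][0]+l,p[0][1]+t),.014,o)[:2] for p in c],np.float32)
        print(T,cv2.minAreaRect(w*1000))
E
python3 box.py
```

```text
time_s: 32.05
tcp_pos: [0.412, 0.0051, 0.2386]
tool_rot: [-2.78, 1.458, 0.001]
ft_force: [0.3, -1.0, -0.6]
grip_width: 0.0876
grasp_force: 0.0
time_s: 33.05
tcp_pos: [0.412, 0.0049, 0.2383]
tool_rot: [-3.14, 0.007, -0.0]
ft_force: [-0.5, -0.2, -0.5]
grip_width: 0.0872
grasp_force: 0.0
[0.412  0.0049 0.2383] [ 0.4942 -0.1037 -0.5035 -0.0019 -1.1698  1.0728] [[ 1.     -0.0046  0.0001]
 [-0.0046 -1.      0.0021]
 [ 0.0001 -0.0021 -1.    ]]
[([257.2, 135.1], 0.81, array([0.4542, 0.003 ]))] [{'extent': [241.1, 116.4, 270.9, 158.3], 'conf': 0.9}]
otsu 175.0 82 252
175.0 ((466.5920104980469, 5.21141242980957), (57.819313049316406, 48.02161407470703), 89.77655029296875)
225 ((467.24298095703125, 5.21649169921875), (57.804080963134766, 46.71973419189453), 89.77655029296875)
240 ((459.99505615234375, 6.3393096923828125), (36.9998893737793, 29.76998519897461), 13.854723930358887)
```

```bash
python3 - <<'E'
import cv2,glob
f=sorted(glob.glob('pics/b*.png'))[-1]; g=cv2.imread(f,0)[104:172,226:286]
for i in range(0,68,2): print(104+i,''.join(' .:-=+*#%@'[min(9,max(0,(int(v)-60)//20))] for v in g[i]))
E
```

```text
104 %%%%%%%%%%%%%%%%%%%%%%%%%%%%%%%%%%%%%%%%%%%%%%%%%%%%%%%%%%%%
106 %%%%%%%%%%%%%%%%%%%%%%%%%%%%%%%%%%%%%%%%%%%%%%%%%%%%%%%%%%%%
108 %%%%%%%%%%%%%%%%%%%%%%%%%%%%%%%%%%%%%%%%%%%%%%%%%%%%%%%%%%%%
110 %%%%%%%%%%%%%%%%%%%%%%%%%%%%%%%%%%%%%%%%%%%%%%%%%%%%%%%%%%%%
112 %%%%%%%%%%%%%%%%%%%%%%%%%%%%%%%%%%%%%%%%%%%%%%%%%%%%%%%%%%%%
114 %%%%%%%%%%%%%%%%%%%%%%%%%%%%%%%%%%%#*#%%%%%%%%%%%%%%%%%%%%%%
116 %%%%%%%%%%%%%%%%%%%%%%%%%%%+**##@@@@@#%%%%%%%%%%%%%%%%%%%%%%
118 %%%%%%%%%%%%%%%%###%###%@@@@@@@@@@@@@%%%%%%%%%%%%%%%%%%%%%%%
120 %%%%%%%%%%%%%%%%@@@@@@@@@@@@@@@@@@@@@@%%%%%%%%%%%%%%%%%%%%%%
122 %%%%%%%%%%%%%*#@@@%%%%@@@@@@@@@@@@@@@@@%%%%%%%%%%%%%%%%%%%%%
124 %%%%%%%%%%%%%%%@@@@####@@@@@@@@@@@@@@@%%%%%%%%%%%%%%%%%%%%%%
126 %%%%%%%%%%%%%%%#@@@@%%#@@@@@@@@@@@@@@@@@%%%%%%%%%%%%%%%%%%%%
128 %%%%%%%%%%%%%%%*%@@@@%@@@@@@@@@@@@@@@@@@#%%%%%%%%%%%%%%%%%%%
130 %%%%%%%%%%%%%%%%%@@@%#%*%@@@@@@@@@@@@@@@%%%%%%%%%%%%%%%%%%%%
132 ======#%%%%%%%%%+@@@@%#%%@@@@@@@@@@@@@@@@+%%%%%%%%%%%%%%%%%%
134 =========*%%%%%%**@@@@@@@@@@@@@@@@@@@@@@@%%%%%%%%%%%%%%%%%%%
136 ==============####@@@@@%**@@@@@@@@@@@@@@@@#%%%%%%%%%%%%%
[... 409 characters left out ...]
::::::::::::----:..:----------------::::::::::::::
152 ::::::::::::::::::::::----:...--------------::::::::::::::::
154 :::::::::::::::::::::::-------------::::*#::::::::::::::::::
156 :::::::::::::::::::::::---::::::-*########::::::::::::::::::
158 :::::::::::::::::::::::::::::::::*########::::::::::::::::::
160 :::::::::::::::::::::::::::::::::*########::::::::::::::::::
162 :::::::::::::::::::::::::::::::::-*#######::::::::::::::::::
164 :::::::.::::::::::::::::::::::::::*#######::::::::::::::::::
166 ::::::::::::::::::::::::::::::::::*#######::::::::::::::::::
168 ::::::.:::::::::::::::::::::::::::*#######::::::::::::::::::
170 ::::::::::::::::::::::::::::::::::*#######-:::::::::::::::::
```

```bash
python3 - <<'E'
from h import *
np.set_printoptions(precision=4,suppress=True)
o=get_obs()
for z in (.007,.014):
  w=np.array([onz('wrist',p,z,o)[:2] for p in [(239.5,122),(263,115),(271.5,151),(248,156)]])
  print(w, w.mean(0)); a=(w[0]+w[1]-w[2]-w[3])/2; b=(w[0]+w[3]-w[1]-w[2])/2
  print('long',np.linalg.norm(a),np.arctan2(a[1],a[0]),'short',np.linalg.norm(b),np.arctan2(-b[0],b[1]))
E
```

```text
[[ 0.4722  0.0261]
 [ 0.4812 -0.0044]
 [ 0.4337 -0.0157]
 [ 0.4271  0.0154]] [0.4536 0.0053]
long 0.04761532834911517 0.2329663590451098 short 0.03176875849109798 0.24923741400996796
[[ 0.4725  0.0257]
 [ 0.4814 -0.0043]
 [ 0.4347 -0.0153]
 [ 0.4282  0.0152]] [0.4542 0.0053]
long 0.04675933758627443 0.23296635904510987 short 0.031197644844334627 0.24923741400996752
```

```bash
python3 -m crank '[[[0,0,-0.12],[0,0,0],0],[[0,0,-0.12],[0,0,0],0],[[0,0,0],[0.0134,0.0034,0.0375],0],[[0,0,0],[0.0134,0.0034,0.0375],0],[[0,0,0],[0.0134,0.0034,0.0375],0],[[0,0,0],[0,0,0.0375],0],[[0,0,0],[0,0,0.0375],0],[[0,0,0],[0,0,0.025],0],[[0,0,0],[0,0,0.01],0],[[0,0,0],[0,0,0],0],[[0,0,0],[0,0,0],0]]'
```

```text
time_s: 34.3
tcp_pos: [0.4543, 0.0052, 0.0167]
tool_rot: [-3.117, -0.372, -0.002]
ft_force: [0.1, 0.5, -0.0]
grip_width: 0.0878
grasp_force: 0.0
```

```bash
python3 -m crank '[[[0,0,0],[0,0,0.006],60],[[0,0,0],[0,0,0.005],120],[[0,0,0],[0,0,0],160],[[0,0,0],[0,0,0],255],[[0,0,0],[0,0,0],255],[[0,0,0],[0,0,0],255],[[0,0,0],[0,0,0],255],[[0,0,0],[0,0,0],255],[[0,0,0],[0,0,0],255],[[0,0,0],[0,0,0],255]]' 12
```

```text
time_s: 35.3
tcp_pos: [0.4536, 0.0049, 0.0049]
tool_rot: [-3.118, -0.372, -0.001]
ft_force: [0.5, -0.0, 2.0]
grip_width: 0.0297
grasp_force: 12.0
```

```bash
python3 -m crank '[[[0,0,0],[0,0,-0.015],255],[[0,0,0.15],[0,0,-0.03],255],[[0,0,0.15],[0,0,-0.03],255],[[0,0,0.15],[0,0,-0.03],255],[[0,0,0.15],[0,0,-0.03],255],[[0,0,0.15],[0,0,-0.015],255],[[0,0,0.15],[0,0,0],255],[[0,0,0.15],[0,0,0],255],[[0,0,0.15],[0,0,0],255],[[0,0,0.15],[0,0,0],255],[[0,0,0.15],[0,0,0],255],[[0,0,0.15],[0,0,0],255]]' 15
python3 -m crank '[[[0,0,0.15],[0,0,0],255],[[0,0,0.03],[0,0,0],255],[[0,0,0],[0.027,-0.0199,0],255],[[0,0,0],[0.027,-0.0199,0],255],[[0,0,0],[0.027,-0.0199,0],255],[[0,0,0],[0.027,-0.0199,0],255],[[0,0,0],[0.027,-0.0199,0],255],[[0,0,0],[0.027,-0.0199,0],255],[[0,0,0],[0.027,-0.0199,0],255],[[0,0,0],[0,0,0],255],[[0,0,0],[0,0,0],255]]' 15
python3 - <<'E'
from h import *
np.set_printoptions(precision=4,suppress=True)
o=get_obs(); print(o['tcp_pos'],o['grip_width'],R.from_rotvec(o['tool_rot']).as_matrix()); save('wrist','w13')
for t,z in [("coverglass",o['tcp_pos'][2]-.005),("bay",.005),("stain_red",.008)]:
    print(t,[(np.round(k["pixel"]),round(k["conf"],2),onz('wrist',k["pixel"],z,o)[:2]) for k in mark_of('wrist',t)[:2]],find_in('wrist',t)[:1])
E
```

```text
time_s: 36.5
tcp_pos: [0.4533, 0.0045, 0.1546]
tool_rot: [-2.382, 2.046, 0.002]
ft_force: [0.1, -0.5, -0.8]
grip_width: 0.0298
grasp_force: 15.0
time_s: 37.6
tcp_pos: [0.5883, -0.188, 0.1534]
tool_rot: [-2.197, 2.245, 0.004]
ft_force: [0.4, 0.6, -0.7]
grip_width: 0.0299
grasp_force: 15.0
[ 0.5883 -0.188   0.1534] 0.029918580039335813 [[-0.0212 -0.9998 -0.0015]
 [-0.9998  0.0212  0.0023]
 [-0.0022  0.0016 -1.    ]]
coverglass [(array([253., 238.]), 0.83, array([ 0.5894, -0.1882])), (array([259., 181.]), 0.33, array([ 0.5856, -0.2233]))] [{'extent': [228.1, 200.1, 285.6, 261.8], 'conf': 0.82}]
bay [(array([257., 180.]), 0.83, array([ 0.5862, -0.189 ]))] [{'extent': [230.7, 146.8, 280.9, 199.2], 'conf': 0.58}]
stain_red [] []
```

```bash
python3 -m crank '[[[0,0,0],[0,0.001,0.03],255],[[0,0,0],[0,0,0.03],255],[[0,0,0],[0,0,0.03],255],[[0,0,0],[0,0,0.025],255],[[0,0,0],[0,0,0.015],255],[[0,0,0],[0,0,0.004],255],[[0,0,0],[0,0,0],255],[[0,0,0],[0,0,0],255],[[0,0,0],[0,0,0.002],255],[[0,0,0],[0,0,0],255],[[0,0,0],[0,0,0],255]]' 15
```

```text
time_s: 39.05
tcp_pos: [0.5879, -0.1872, 0.0189]
tool_rot: [-2.195, 2.244, 0.001]
ft_force: [-0.3, 0.0, 0.3]
grip_width: 0.0298
grasp_force: 15.0
```

```bash
python3 -m crank '[[[0,0,0],[0,0,0.003],255],[[0,0,0],[0,0,0],255],[[0,0,0],[0,0,0.0015],255],[[0,0,0],[0,0,0],255],[[0,0,0],[0,0,0.001],255],[[0,0,0],[0,0,0],255],[[0,0,0],[0,0,0],255]]' 15
```

```text
time_s: 39.75
tcp_pos: [0.5877, -0.1871, 0.013]
tool_rot: [-2.196, 2.245, 0.002]
ft_force: [-0.5, -0.0, 0.1]
grip_width: 0.0296
grasp_force: 15.0
```

```bash
python3 -m crank '[[[0,0,0],[0,0,0],190],[[0,0,0],[0,0,0],160],[[0,0,0],[0,0,0],140],[[0,0,0],[0,0,0],120],[[0,0,0],[0,0,-0.005],100],[[0,0,0],[0,0,-0.02],80],[[0,0,0],[0,0,-0.04],80],[[0,0,0],[0.02,0,-0.045],0],[[0,0,0],[0.03,0,-0.045],0],[[0,0,0],[0.03,0,-0.045],0],[[0,0,0],[0,0,0],0],[[0,0,0],[0,0,0],0]]' 15
python3 - <<'E'
from h import *
np.set_printoptions(precision=4,suppress=True)
o=get_obs(); print(o['tcp_pos'],o['grip_width'])
im=save('wrist','w14'); 
for c in ('wrist','side'):
  save(c,'fin_'+c)
  for t,z in [("coverglass",.008),("bay",.005),("stain_red",.008),("cup_red",.005),("bottle_blue",.008),("immersion_oil",.008),("stain_violet",0),("bottle_green",0)]:
    print(c,t,[(np.round(k["pixel"]),round(k["conf"],2),onz(c,k["pixel"],z,o)[:2]) for k in mark_of(c,t)[:2]],[np.round(k['extent']) for k in find_in(c,t)[:1]])
E
```

```text
time_s: 40.95
tcp_pos: [0.5862, -0.2637, 0.2074]
tool_rot: [-2.193, 2.245, -0.001]
ft_force: [0.2, -0.5, -1.8]
grip_width: 0.087
grasp_force: 0.0
[ 0.5862 -0.2637  0.2074] 0.08698087993250048
wrist coverglass [(array([255., 232.]), 0.87, array([ 0.5881, -0.1821]))] [array([243., 211., 267., 252.])]
wrist bay [(array([254., 225.]), 0.64, array([ 0.5898, -0.191 ]))] [array([234., 204., 275., 253.])]
wrist stain_red [(array([256., 279.]), 0.9, array([ 0.5891, -0.1091]))] [array([236., 286., 270., 311.])]
wrist cup_red [] []
wrist bottle_blue [] []
wrist immersion_oil [] []
wrist stain_violet [(array([370.,  74.]), 0.83, array([ 0.4386, -0.3858]))] [array([353.,  52., 410.,  88.])]
wrist bottle_green [(array([368., 160.]), 0.85, array([ 0.4391, -0.2747]))] [array([358., 147., 406., 185.])]
side coverglass [(array([310., 197.]), 0.37, array([ 0.4338, -0.2596]))] [array([229., 190., 249., 208.])]
side bay [(array([238., 198.]), 0.59, array([ 0.5883, -0.1941]))] [array([230., 190., 255., 212.])]
side stain_red [(array([220., 217.]), 0.92, array([ 0.5943, -0.1153]))] [array([213., 180., 233., 223.])]
side cup_red [(array([218., 220.]), 0.58, array([ 0.596 , -0.1087]))] [array([204., 206., 236., 232.])]
side bottle_blue [(array([204., 242.]), 0.73, array([ 0.5896, -0.0343]))] [array([190., 204., 209., 250.])]
side immersion_oil [(array([183., 269.]), 0.59, array([0.5916, 0.0448]))] [array([177., 244., 192., 276.])]
side stain_violet [(array([323., 169.]), 0.92, array([ 0.4393, -0.3982]))] [array([318., 135., 332., 176.])]
side bottle_green [(array([311., 196.]), 0.65, array([ 0.4353, -0.2733])), (array([325., 170.]), 0.6, array([ 0.4333, -0.3955]))] [array([304., 165., 322., 199.])]
```

```bash
python3 - <<'E'
import cv2
g=cv2.imread('pics/fin_wrist.png',0)[196:262,226:284]
for i in range(0,66,2): print(196+i,''.join(' .:-=+*#%@'[min(9,max(0,int(v)//26))] for v in g[i]))
E
```

```text
196 ====--:--:-==--=-===--==-==------=--=----=-=-=-:::-::-----
198 +++==----======================================------=====
200 +====---==========================================--======
202 **===---.........................................:-:-=====
204 **=====-.........................................-========
206 **=====-.........................................-========
208 **=====-.........................................-========
210 *======-.........................................-========
212 *======-:........:----------------------:........=========
214 *=======:.......:------------------------........=========
216 *+======:.......:====----================........=========
218 *+======:.......:===---:-================........=========
220 +=======:.......:-==-:::--==============-........=========
222 +=======:.......:-===-----===============........=========
224 +=======:.......:-===----================........=========
226 +=======:.......:===---:-===============-........=========
228 +=======:.......:===-:----==============-........=========
230 *+======:........======-=
[... 278 characters left out ...]
=======
240 ========:........-==-:----==============-.......-=========
242 ========-........-==-:::-===============-.......-=========
244 ========:........-==--:---==============-.......-=========
246 ========-........-==--::-===============-.......-=========
248 ========-........-====---===============-.......==========
250 ========-........-----------------------:.......==========
252 ========-.......................................==========
254 =========--------------------------:--:------=--==========
256 ==========================================================
258 ==========================================================
260 ====================-::...........:-======================
```

The box lies square in the black bay with dark margin on every side, and all the bottles are in place. I'll hand it in.

```bash
python3 -c "
from plant import *
print(close_job())"
```

```text
the job is handed in; nothing more can be done
None
```

I handed the job in at about 41–42 s. By the last camera checks, the red, blue and brown bottles stand in their cups, the box lies in the black bay with its long side along it, the violet and green bottles are where they were, and the gripper is open and clear. No verdict came back.

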